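# Hold a measuring probe centred in a bushing

### The arm

A 7-joint arm with a two-finger parallel gripper is mounted at the origin on the work surface. World frame = base frame: x ahead of the robot, y to its left, z up, the work surface at z = 0. Lengths are in mm, angles in rad, forces in N, time in s.
With the tool pointing down it reaches from about 425 to 1025 mm from the base axis. Payload 9.4 kg.
Tool frame: the origin (TCP) lies midway between the tips of the shut fingers; the grasp point (between the pads) lies 19 mm behind it; y points along the fingers, x is the direction in which the jaws open and shut, and the axes are right-handed (so a half turn about y gives the same grasp; the last joint's range is limited). The gripper opens to 93 mm and grips with 3 to 60 N. Pads are 15 mm wide; open, the fingers measure 128 mm over their backs; the gripper's body (75 mm by 188 mm) begins 65 mm behind the grasp point.
Start: joints at [-0.077, 0.599, -0.003, 1.599, 0.002, 0.943, -0.08], TCP at [724.999, -0.009, 192.318] pointing down, gripper open.
Joint ranges: [-2.57, 2.57], [-0.35, 1.97], [-1.29, 1.29], [0.11, 2.56], [-1.05, 4.19], [0.11, 1.86], [-2.63, 2.63]. Speed limits (rad/s): [2.22, 2.22, 3.01, 3.01, 3.14, 3.14, 3.14].

### API

Orientations are given as a unit quaternion [w, x, y, z].
In Python, from rig import arm, effector, solver, telemetry, cams, close_job gives the robot as it stands. The module is installed in compiled form; this text tells all that it offers. Calls block until the motion is done:
- arm.move_to(position, orientation): joint-space move of the TCP to a pose.
- arm.move_l(position, feed=150, attitude=None, force_limit=None): straight line of the TCP; attitude=None keeps the orientation; feed is the mean speed in mm/s. With force_limit (N) it stops when the force on the tool has changed by that much, and returns True; else False.
- arm.move_j(angles): joint-space move.
- effector.grip(opening, newtons=None): finger opening in mm; newtons is the grip in N (None keeps the last); returns when the fingers have stopped.
- arm.wait(seconds).
- solver.ik(position, orientation): joint angles nearest the present ones, or None.
- telemetry.read_state(): the state.
- cams.read_camera(name): name is "scene" or "side" or "wrist"; returns a dict with "color" (420x560x3 uint8, blue, green, red), "range_z" (420x560 float32, mm along the optical axis (not along the pixel's ray), 0 where there is no reading), "vfov" (degrees; the focal length in pixels is half the picture's height over the tangent of half this angle, whatever the lens; pixels are square), "cx", "cy" (the principal point, pixels), "k1" (the pictures are not rectified: a ray, as slopes to the right and down, at radius r is drawn at 1 + k1 r^2 times it, then the intrinsics apply), "world_to_cam" (4x4, takes a point from world to camera coordinates). Camera axes: x right, y down, z forward; pixel columns grow to the right and rows downward; lengths in mm; the calibration is good to about 2 mm. A picture is of the moment at which its call begins.
A pose or a line that the arm cannot do raises arm.PlanningError and nothing moves.
- close_job(): hands the job in, once; it reports no verdict.
The state is a dict: "t": time; "joint_positions": joint angles; "joint_velocities": joint speeds; "effort": joint torques, N m; "position": TCP position; "ee_rot": TCP orientation; "ft_force": force on the tool from outside, world axes, zero at the start; "torque": the same for the moment, N m; "finger_gap": finger opening in mm.
Only numpy, scipy, OpenCV 4.12 (cv2) and the standard library are available. Lean on these libraries where they do the work, as an engineer would, in place of code of your own. Each camera call takes 0.05 s, during which the arm holds its last target.

### The job

Pull the grey dust plug out of the brass bushing on the bridge bracket, set it down in the aluminium tray and let go of it. Then take the measuring probe (the rod with the square handle, not the round-handled awl) from the wooden stand and lower it upright down through the bushing without it ever touching the bushing or bracket, until its tip hangs about halfway between the bushing's lower end and the bracket's base plate. Finish while still holding the probe there, still and centred in the bore, and leave everything else on the bench where it is.

Things in the scene. Friction and masses are not known exactly. Their poses are not given: they have to be found in the camera images.
- bracket: Bridge bracket bolted to the bench, green-painted, bare steel top: 120 x 120 x 8 mm base plate, two upright cheeks (8 mm thick, at y = +-52 mm), open at its x ends, top plate 110 x 112 mm with its top at 88 mm. A vertical brass bushing in its middle, 42 mm outside, bore 26 mm, reaches from 68 to 100 mm above the bench. Origin: centre of its underside, on the bore axis; z up.
- bore (a point): Centre of the bushing's upper mouth, on the bore axis, 100 mm above the bench (the plug covers it at the start). The bore ends 32 mm below, the base plate's top is 92 mm below, so the free space under the bushing is 60 mm high. z up.
- plug: Loose grey plastic dust plug, about 40 g, resting on the bushing. Origin: centre of its underside (8 mm below the bushing's top at the start); z up. From the bottom: spigot 20 mm diameter, 8 mm high, loose in the bore; flange 40 mm diameter, from 8 to 14 mm; round knob 22 mm diameter, from 15 to 44 mm, to grip.
- tray: Open aluminium tray fixed to the bench, 180 mm (x) x 160 mm (y), walls 30 mm high and 4 mm thick, floor about 4 mm thick. Origin: centre of its underside; z up. Tray and stand may change sides.
- stand: Wooden block fixed to the bench, 70 mm (x) x 150 mm (y) x 60 mm high. Two vertical sockets 50 mm deep (floor 10 mm above the bench) at y = -45 and +45 mm hold the probe and the awl, either one in either socket. Origin: centre of its underside; z up.
- probe: Loose measuring probe, about 100 g, 167 mm long, standing in the stand. Origin: centre of its tip, its lowest point; z runs up the rod to the handle. Steel rod 10 mm diameter from the tip to 117 mm (a seen 16 mm ferrule at 112 to 118 mm); square black handle 24 x 24 mm, sides along its x and y, from 117 to 167 mm above the tip.
- probe_grip (a point): Point on the probe's axis in its square handle, 145 mm above the tip, a good height to grip; axes as the probe's.
- awl: Loose awl in the other socket, 162 mm long and black too but with a round, waisted handle up to 32 mm diameter. To be left alone. Origin: its tip, z up.
- oil_bottle: Loose white plastic bottle, 56 mm diameter, 150 mm high, to be left alone. Origin: centre of its underside.
- angle_piece: Loose dark steel angle piece, 70 x 60 mm, 70 mm high, to be left alone. Origin: centre of its underside.
- big_nut: Loose steel hexagon nut, 40 mm across, 16 mm high, to be left alone. Origin: centre of its underside.
Things that resemble listed ones, but are neither listed nor needed, are in the scene too. Of the things that look like the tray, the larger one is meant.

How it is judged:
By the outcome, as a careful person would: the job done as asked, in the order asked, and still so for the second after the job is handed in, while the arm keeps its last pose, push and grip.
It also fails if it takes over 61 s, if anything falls off the work surface, if the arm or the gripper's body presses on something with over 40 N, if the wrist force passes 120 N, or if a joint passes its speed limit or range.

## Working session

There is one attempt and no reset: what is moved stays moved. The work goes in short steps, each a Python script; the robot and the scene stay as the last script left them, time stands still between calls to the robot, and variables do not carry over. Pictures are saved under pics/ and viewed, and the job is handed in when it is done.

```bash
mkdir -p pics
cat > h.py <<'E'
import numpy as np, cv2
from rig import arm, effector, solver, telemetry, cams, close_job
def shot(n,tag):
    c=cams.read_camera(n); cv2.imwrite(f'pics/{tag}.png',c['color']); np.savez(f'pics/{tag}.npz',**{k:np.array(v) for k,v in c.items()}); return c
def load(tag): 
    d=np.load(f'pics/{tag}.npz'); return {k:(d[k] if d[k].ndim else float(d[k])) for k in d}
def K(c):
    f=210/np.tan(np.radians(c['vfov'])/2); return np.array([[f,0,c['cx']],[0,f,c['cy']],[0,0,1.]])
def cloud(c):
    k=K(c); u,v=np.meshgrid(np.arange(560.),np.arange(420.))
    xd=(u-k[0,2])/k[0,0]; yd=(v-k[1,2])/k[1,1]
    x,y=xd.copy(),yd.copy()
    for _ in range(20):
        s=1+c['k1']*(x*x+y*y); x=xd/s; y=yd/s
    z=c['range_z'].astype(float); P=np.stack([x*z,y*z,z],-1)
    T=np.linalg.inv(c['world_to_cam']); W=P@T[:3,:3].T+T[:3,3]; W[z<=0]=np.nan
    return W
def proj(c,p):
    T=c['world_to_cam']; q=T[:3,:3]@np.array(p,float)+T[:3,3]; x,y=q[0]/q[2],q[1]/q[2]; s=1+c['k1']*(x*x+y*y); k=K(c)
    return k[0,0]*x*s+k[0,2],k[1,1]*y*s+k[1,2]
E
python3 - <<'E'
from h import *
for n in ('scene','side','wrist'):
    c=shot(n,n+'0'); print(n,c['vfov'],c['cx'],c['cy'],c['k1'],np.linalg.inv(c['world_to_cam'])[:3].round(2).tolist())
s=telemetry.read_state(); print(s)
E
```

```text
scene 50.869559799651384 277.6411123706285 203.41286451282372 -0.08753290220804527 [[0.66, 0.64, -0.4, 1010.67], [0.75, -0.55, 0.35, -400.26], [0.0, -0.53, -0.85, 1135.9]]
side 52.74066369801669 276.32549584833026 213.99508115895912 -0.11024473163666605 [[0.75, -0.39, 0.53, -90.35], [-0.66, -0.47, 0.59, -669.83], [0.02, -0.79, -0.61, 826.25]]
wrist 65.85443793857019 279.07700429811916 207.97308217418444 -0.022039194502656907 [[1.0, 0.0, 0.0, 723.07], [0.0, -0.96, -0.26, 73.71], [-0.0, 0.26, -0.96, 385.66]]
{'t': 0.15, 'joint_positions': array([-0.07672029,  0.59990197, -0.00251225,  1.59993431,  0.00183485,
        0.9428814 , -0.07977126]), 'joint_velocities': array([-0.00036872, -0.00300127, -0.0006446 , -0.00173693, -0.00126261,
        0.00173171,  0.00257585]), 'effort': array([ 4.23705205e-03, -7.65584278e+01,  1.49971146e+00, -2.52563953e+01,
       -5.22377843e-02,  1.48844108e-02,  9.41959070e-05]), 'position': array([ 7.24618368e+02, -2.62936632e-02,  1.91691492e+02]), 'ee_rot': array([-7.07051990e-01,  7.07161347e-01, -3.57756108e-04, -4.29988111e-04]), 'ft_force': array([ 0.55642104, -0.8351648 , -0.44816338]), 'torque': array([ 0.02036503, -0.03155088,  0.03293069]), 'finger_gap': 92.62223198136094}
```

View pics/scene0.png

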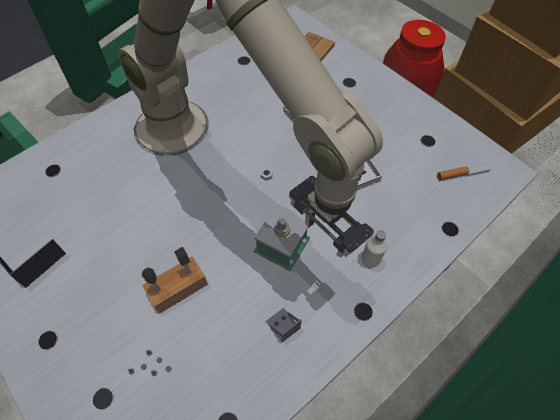

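View pics/side0.png

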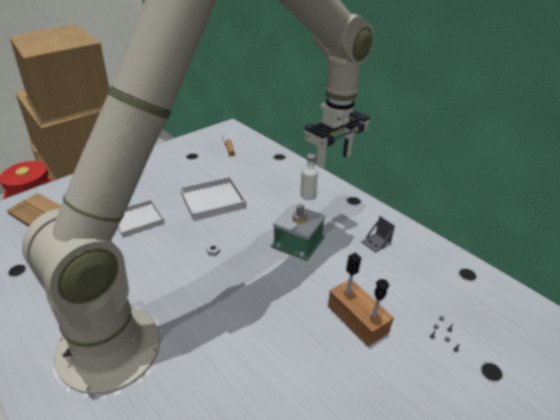

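View pics/wrist0.png

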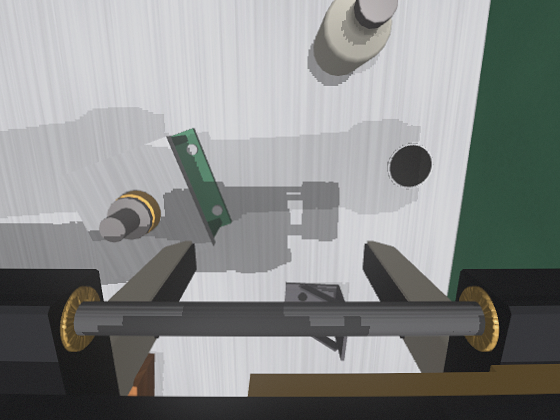

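```bash
python3 - <<'E'
from h import *
for t,px in (('side0',[(186,196),(206,214),(244,207),(234,181),(212,200),(115,212),(137,218),(162,217),(302,209),(300,220),(352,257),(380,285),(350,262),(213,250),(310,170),(310,158),(331,290),(370,310)]),('scene0',[(282,223),(282,231),(183,253),(149,273),(185,262),(153,284),(160,285),(190,270),(372,178)]),('wrist0',[(113,230),(130,205),(80,160),(335,30)])):
    c=load(t); W=cloud(c)
    for u,v in px: print(t,(u,v),W[v,u].round(0), c['color'][v,u])
E
python3 - <<'E'
import cv2
a=cv2.imread('pics/side0.png');b=cv2.imread('pics/scene0.png')
x=cv2.resize(a[230:350,310:410],None,fx=4,fy=4,interpolation=2);y=cv2.resize(b[230:330,130:220],None,fx=4,fy=4.8,interpolation=2)
cv2.imwrite('pics/crop0.png',cv2.hconcat([x,y]))
E
```

```text
side0 (186, 196) [459. 396.   3.] [202 201 200]
side0 (206, 214) [450. 260.  11.] [113 109 110]
side0 (244, 207) [571. 220.   4.] [122 118 117]
side0 (234, 181) [642. 371.  -1.] [186 182 178]
side0 (212, 200) [516. 325.  -1.] [202 199 199]
side0 (115, 212) [ 84. -61. 385.] [75 82 84]
side0 (137, 218) [276. 393.   2.] [200 199 197]
side0 (162, 217) [332. 326.  18.] [160 157 156]
side0 (302, 209) [588. -24. 128.] [78 74 71]
side0 (300, 220) [578. -28.  97.] [ 65  86 100]
side0 (352, 257) [ 504. -269.  175.] [32 28 31]
side0 (380, 285) [ 490. -361.  168.] [38 34 32]
side0 (350, 262) [ 499. -270.  163.] [15 13 15]
side0 (213, 250) [368. 101.  17.] [152 148 142]
side0 (310, 170) [776. 132. 106.] [179 184 182]
side0 (310, 158) [779. 139. 147.] [104 101 101]
side0 (331, 290) [ 481. -242.   59.] [ 95 122 154]
side0 (370, 310) [ 504. -345.   60.] [ 85 124 167]
scene0 (282, 223) [593. -16. 133.] [117 113 114]
scene0 (282, 231) [601. -22. 108.] [78 74 73]
scene0 (183, 253) [ 516. -267.  173.] [55 53 54]
scene0 (149, 273) [ 505. -358.  172.] [52 50 51]
scene0 (185, 262) [ 524. -273.  143.] [48 44 46]
scene0 (153, 284) [ 503. -363.  107.] [79 80 82]
scene0 (160, 285) [ 493. -349.   59.] [ 65  96 136]
scene0 (190, 270) [ 507. -264.   53.] [ 63  78 102]
scene0 (372, 178) [613. 338.  31.] [177 174 176]
wrist0 (113, 230) [588. -13. 137.] [143 142 147]
wrist0 (130, 205) [591.   1. 109.] [149 149 152]
wrist0 (80, 160) [486.  28.   2.] [185 182 182]
wrist0 (335, 30) [767. 142. 106.] [170 181 185]
```

View pics/crop0.png

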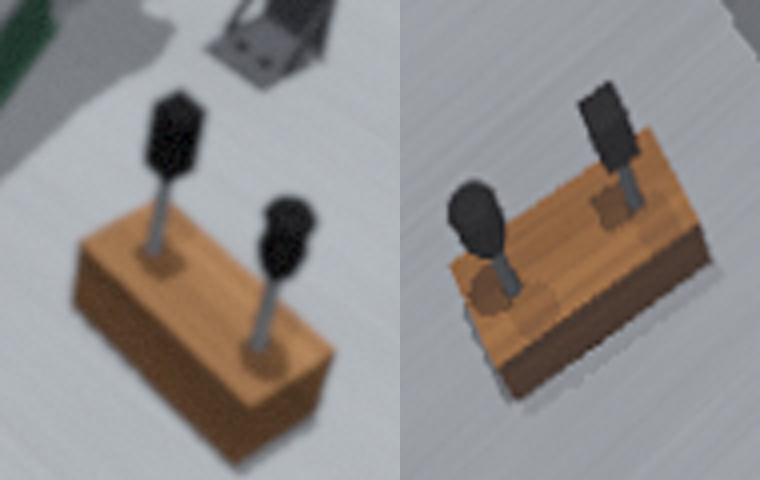

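Run:
```python
from h import *
S={t:cloud(load(t)) for t in('scene0','side0','wrist0')}
for t,W in S.items():
    def sel(x0,x1,y0,y1,z0,z1):
        m=(W[...,0]>x0)&(W[...,0]<x1)&(W[...,1]>y0)&(W[...,1]<y1)&(W[...,2]>z0)&(W[...,2]<z1); return W[m]
    for nm,b in (('knobtop',(560,640,-60,30,130,145)),('plate',(500,680,-110,80,84,93)),('probe top',(470,550,-310,-230,171,185)),('awl top',(470,550,-400,-320,165,185)),('stand',(430,560,-420,-200,52,68)),('trayrim',(380,720,180,460,22,40))):
        p=sel(*b)
        if len(p)<5: print(t,nm,len(p));continue
        r=cv2.minAreaRect(p[:,:2].astype(np.float32))
        print(t,nm,len(p),p.mean(0).round(1),np.median(p[:,2]).round(1),[np.round(q,1) for q in r])
```

```text
scene0 knobtop 54 [589.7 -14.8 135.1] 135.3 [array([588.6, -13.8]), array([18.3, 22.1]), np.float64(48.8)]
scene0 plate 1219 [592.4 -16.5  87.6] 87.5 [array([589.9, -13.6]), array([111.1, 116.1]), np.float64(19.1)]
scene0 probe top 95 [ 512.9 -271.1  175.9] 176.0 [array([ 512.2, -271. ]), array([24.1, 26.1]), np.float64(82.0)]
scene0 awl top 109 [ 502.  -360.3  170.2] 170.6 [array([ 500.9, -360.3]), array([26., 28.]), np.float64(7.2)]
scene0 stand 1356 [ 509.2 -317.7   59.6] 59.7 [array([ 505.1, -315.1]), array([150.2,  74.8]), np.float64(82.8)]
scene0 trayrim 100 [601.8 350.7  27.7] 27.8 [array([602.8, 349.6]), array([ 57.8, 115.5]), np.float64(23.5)]
side0 knobtop 38 [588.1 -15.9 134.9] 135.4 [array([588. , -14.3]), array([16.8, 20.9]), np.float64(4.8)]
side0 plate 824 [584.6 -19.1  88.1] 88.1 [array([590.8, -12.8]), array([114.9, 114.1]), np.float64(20.0)]
side0 probe top 94 [ 507.7 -272.5  175.8] 176.0 [array([ 508. , -271.3]), array([23.9, 25.5]), np.float64(88.2)]
side0 awl top 113 [ 496.1 -362.5  169.2] 169.5 [array([ 496.7, -361.4]), array([27.5, 25.1]), np.float64(88.7)]
side0 stand 1451 [ 500.1 -320.6   58.6] 58.7 [array([ 505.1, -315.2]), array([152.5,  74.9]), np.float64(82.7)]
side0 trayrim 303 [513.5 316.7  26.3] 26.5 [array([514.8, 319.8]), array([167.1, 181.6]), np.float64(72.6)]
wrist0 knobtop 626 [588.3 -11.2 136.7] 137.2 [array([587.1, -12.1]), array([21.7, 21.2]), np.float64(32.3)]
wrist0 plate 10333 [589.6  -3.8  89.5] 89.5 [array([588.1, -11.4]), array([111.6, 112. ]), np.float64(19.6)]
wrist0 probe top 0
wrist0 awl top 0
wrist0 stand 131 [ 543.  -250.3   58.7] 60.2 [array([ 540.7, -253.4]), array([22.5, 11.1]), np.float64(83.9)]
wrist0 trayrim 0
```

```bash
cat >> h.py <<'E'
def q(yaw):  # tool x along world yaw, tool y down
    from scipy.spatial.transform import Rotation as R
    r=R.from_euler('z',yaw)*R.from_euler('x',-np.pi/2); a=r.as_quat(); return [a[3],a[0],a[1],a[2]]
def st(m=''):
    s=telemetry.read_state(); print(m,round(s['t'],2),s['position'].round(1),'F',s['ft_force'].round(1),'gap',round(s['finger_gap'],1),flush=True); return s
E
python3 - <<'E'
from h import *
arm.move_to([588.5,-13,165],q(0)); st('above')
c=shot('wrist','w1')
effector.grip(60)
print(arm.move_l([588.5,-13,111],feed=80,force_limit=10)); st('down')
shot('side','s1')
E
```

```text
above 0.77 [588.8 -13.  165.5] F [0.4 0.1 0.2] gap 93.0
False
down 2.38 [588.7 -13.  111.2] F [-0.1  0.3  0.5] gap 60.2
```

View pics/s1.png

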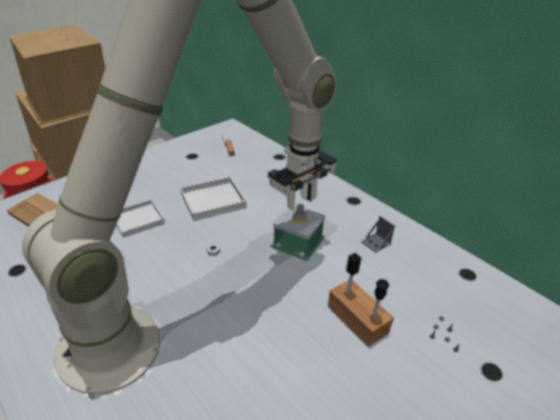

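View pics/w1.png

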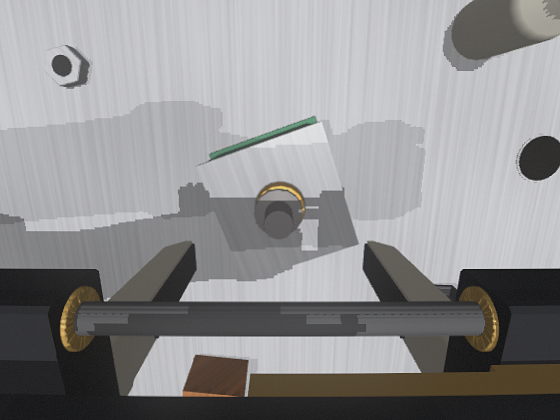

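The wrist view shows the knob at (278,222), midway between the fingers. The side view shows the fingers straddling it at (300,200). I'll grip it, and the larger tray is at side (213,197).

Run:
```python
from h import *
effector.grip(14,12); st('grip')
arm.move_l([588.5,-13,165],feed=120); st('up')
shot('side','s2'); c=shot('wrist','w2')
```

```text
grip 3.32 [588.5 -13.  111. ] F [-0.4  0.1  0.1] gap 13.9
up 3.92 [588.3 -13.  164.8] F [-0.6 -0.5 -0.2] gap 13.8
```

View pics/w2.png

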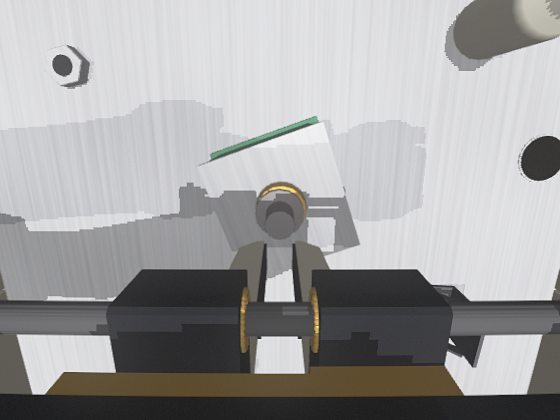

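View pics/s2.png

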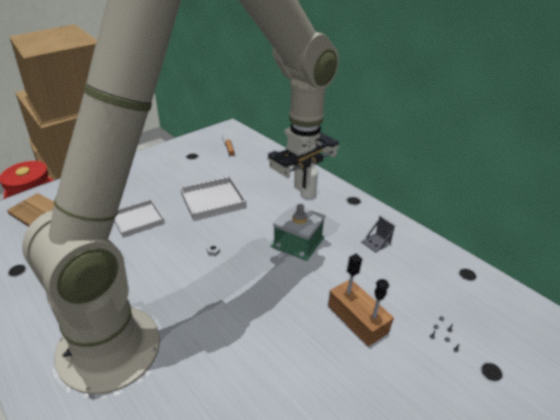

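Run:
```python
from h import *
c=load('w2'); W=cloud(c); s=telemetry.read_state(); print(s['ee_rot'])
print('tcp px',proj(c,[588.5,-13,165]),'knob',proj(c,[588.5,-13,136]))
for u,v in [(280,225),(280,215),(255,250),(255,262),(308,250),(308,262),(245,250),(318,250),(280,190),(250,200)]: print((u,v),W[v,u].round(1))
m=(W[...,2]>130)&(W[...,2]<140)&(abs(W[...,0]-588)<30)&(abs(W[...,1]+13)<40); print(W[m].mean(0),cv2.minAreaRect(W[m][:,:2].astype('f4')))
for n in('side','scene'):
    c=shot(n,n+'3');W=cloud(c)
    m=(W[...,2]>130)&(W[...,2]<140)&(abs(W[...,0]-588)<30)&(abs(W[...,1]+13)<40); print(n,m.sum(),W[m].mean(0),cv2.minAreaRect(W[m][:,:2].astype('f4')))
    m=(W[...,2]>140)&(W[...,2]<200)&(abs(W[...,0]-588)<60)&(abs(W[...,1]+13)<60); print(n,'fingers',m.sum(),W[m].min(0),W[m].max(0),W[m].mean(0)); print(proj(c,[588.5,-13,165]))
    x,y=map(int,proj(c,[588.5,-13,150])); cv2.imwrite(f'pics/{n}3c.png',cv2.resize(c['color'][y-50:y+50,x-60:x+60],None,fx=6,fy=6))
```

```text
[-7.07090008e-01  7.07123219e-01 -4.67705869e-04 -5.04710144e-04]
tcp px (np.float64(282.1037660668876), np.float64(239.84042550539124)) knob (np.float64(281.739636623678), np.float64(225.46935175548842))
(280, 225) [587.2 -12.2 137.4]
(280, 215) [587.2  -4.7 137.3]
(255, 250) [574.3  -3.1 205.5]
(255, 262) [575.4  -3.  220.1]
(308, 250) [601.3  -3.2 205.1]
(308, 262) [599.9  -2.8 220.5]
(245, 250) [569.3  -3.1 205.4]
(318, 250) [606.2  -2.6 206.6]
(280, 190) [587.3   6.8 106.5]
(250, 200) [561.8  -5.3  90.6]
[587.03933731 -10.95048262 137.17897277] ((586.97802734375, -11.704140663146973), (21.506498336791992, 21.25370216369629), 23.244571685791016)
side 40 [586.77803996 -16.63157897 135.32803506] ((589.4797973632812, -15.411842346191406), (21.261287689208984, 19.583091735839844), 46.24616622924805)
side fingers 37 [567.58033868 -25.6909226  187.70336232] [607.47306305  -8.33207016 199.76518175] [589.22766545 -19.80375484 194.9674565 ]
(np.float64(300.2400650794609), np.float64(196.2588619343329))
scene 56 [589.77148749 -15.15234583 134.77191555] ((589.6638793945312, -14.681671142578125), (20.587007522583008, 19.398603439331055), 84.8656234741211)
scene fingers 16 [568.65819353 -23.46614431 191.11439585] [609.29087143 -11.20287927 199.35380962] [587.15102956 -20.53192235 195.71833302]
(np.float64(281.83367275951844), np.float64(215.09014700260352))
```

View pics/side3c.png

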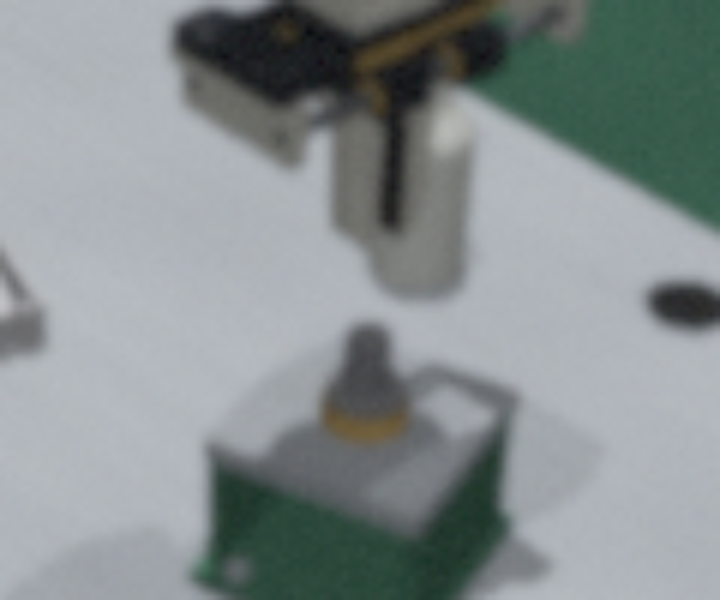

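View pics/scene3c.png

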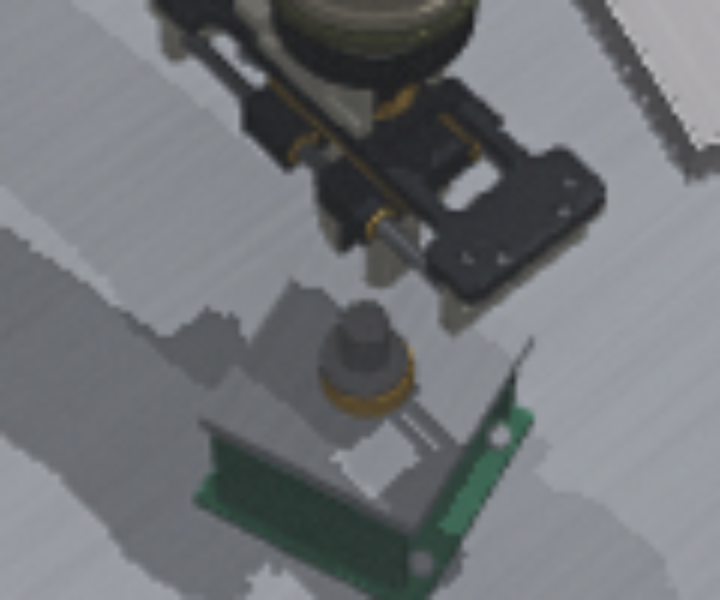

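```bash
python3 - <<'E'
from h import *
for t,x,y,z in (('side0',725,0,192),('scene0',725,0,192),('s1',588.5,-13,111),('side3',588.5,-13,165),('scene3',588.5,-13,165)):
    c=load(t);W=cloud(c)
    m=(W[...,2]>z-15)&(W[...,2]<z+60)&(abs(W[...,0]-x)<75)&(abs(W[...,1]-y)<30)&(W[...,2]>140)
    p=W[m]; o=np.argsort(p[:,2]); print(t,len(p),p[o[:12:3]].round(1).tolist() if len(p) else '')
c=load('w2');W=cloud(c)
for v in range(238,275,3): print(v,[W[v,u].round(0).tolist() for u in (258,272,280,290,304)])
E
python3 - <<'E'
import cv2
a=cv2.imread('pics/w2.png');cv2.imwrite('pics/w2c.png',cv2.resize(a[180:340,180:380],None,fx=4,fy=3.7))
E
```

```text
side0 160 [[775.1, 4.9, 215.2], [772.1, -5.1, 217.4], [775.8, -9.4, 218.0], [677.0, -11.3, 219.7]]
scene0 89 [[676.7, -8.5, 217.3], [670.7, -9.7, 220.3], [677.1, -2.8, 220.9], [675.0, -10.7, 222.4]]
s1 136 [[626.8, -22.4, 140.2], [618.5, -10.9, 141.0], [619.4, -13.8, 142.3], [635.6, -21.3, 142.4]]
side3 159 [[580.4, -22.6, 187.7], [598.1, -15.7, 189.3], [595.2, -10.9, 191.3], [601.3, -23.7, 192.1]]
scene3 57 [[580.3, -19.0, 191.1], [580.8, -16.1, 193.5], [568.9, -22.4, 195.2], [605.4, -21.3, 196.4]]
238 [[568.0, -40.0, 88.0], [580.0, -41.0, 88.0], [587.0, -22.0, 137.0], [596.0, -40.0, 89.0], [608.0, -39.0, 91.0]]
241 [[575.0, -3.0, 194.0], [580.0, -43.0, 90.0], [587.0, -43.0, 89.0], [596.0, -43.0, 89.0], [600.0, -3.0, 194.0]]
244 [[575.0, -3.0, 198.0], [580.0, -46.0, 89.0], [587.0, -46.0, 89.0], [596.0, -46.0, 88.0], [600.0, -3.0, 198.0]]
247 [[576.0, -3.0, 202.0], [580.0, -48.0, 90.0], [587.0, -48.0, 90.0], [596.0, -48.0, 90.0], [600.0, -3.0, 201.0]]
250 [[576.0, -3.0, 206.0], [580.0, -51.0, 90.0], [587.0, -52.0, 88.0], [596.0, -51.0, 90.0], [599.0, -3.0, 205.0]]
253 [[576.0, -3.0, 
[... 200 characters left out ...]
0, 214.0]]
259 [[577.0, -2.0, 218.0], [580.0, -60.0, 91.0], [587.0, -60.0, 91.0], [596.0, -60.0, 90.0], [598.0, -3.0, 217.0]]
262 [[577.0, -3.0, 219.0], [580.0, -63.0, 89.0], [587.0, -63.0, 90.0], [597.0, -63.0, 89.0], [598.0, -3.0, 221.0]]
265 [[577.0, -3.0, 223.0], [580.0, -66.0, 90.0], [587.0, -66.0, 89.0], [597.0, -66.0, 89.0], [598.0, -3.0, 223.0]]
268 [[577.0, -3.0, 226.0], [580.0, -69.0, 90.0], [587.0, -69.0, 89.0], [600.0, -111.0, 2.0], [598.0, -3.0, 227.0]]
271 [[577.0, -3.0, 230.0], [580.0, -72.0, 89.0], [588.0, -115.0, 1.0], [600.0, -116.0, 1.0], [597.0, -3.0, 230.0]]
274 [[578.0, -3.0, 232.0], [578.0, -119.0, 2.0], [588.0, -120.0, 1.0], [600.0, -119.0, 1.0], [597.0, -3.0, 232.0]]
```

View pics/w2c.png

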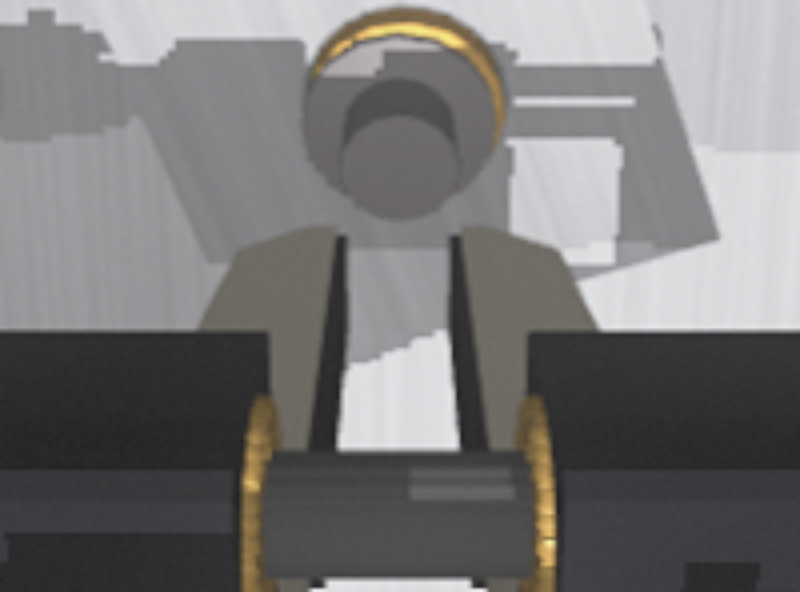

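The fingers closed above the knob. All three cameras put the fingertips about 22 mm higher than the reported TCP, so the real tips stop short of it. I'll retry lower, with a force guard and a check picture.

Run:
```python
from h import *
effector.grip(55)
print(arm.move_l([588.5,-13,90],feed=80,force_limit=8)); st('down')
c=shot('side','s4'); x,y=map(int,proj(c,[588.5,-13,120])); a=cv2.resize(c['color'][y-50:y+50,x-50:x+50],None,fx=4,fy=4)
c=shot('scene','sc4'); x,y=map(int,proj(c,[588.5,-13,120])); b=cv2.resize(c['color'][y-50:y+50,x-50:x+50],None,fx=4,fy=4)
cv2.imwrite('pics/c4.png',cv2.hconcat([a,b]))
```

```text
False
down 6.03 [588.9 -13.1  90.4] F [ 0.2  0.6 -0.7] gap 54.9
```

View pics/c4.png

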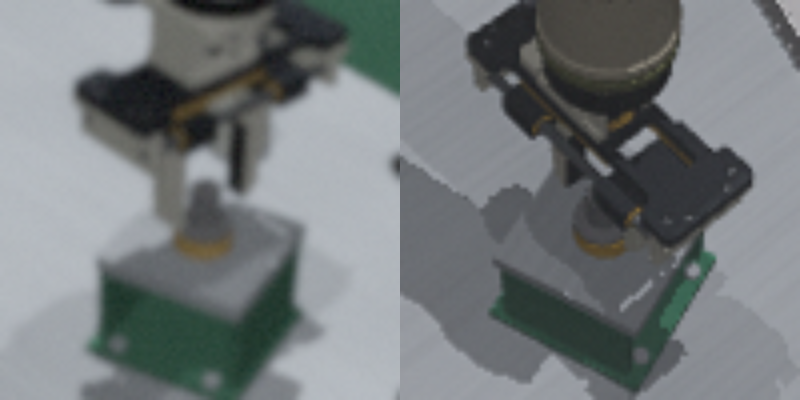

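The fingers now straddle the knob well below its top (left panel, tips beside the knob at about (205,205)). Gripping.

Run:
```python
from h import *
effector.grip(14,12); st('grip')
arm.move_l([588.5,-13,150],feed=120); st('up')
c=shot('side','s5'); x,y=map(int,proj(c,[588.5,-13,140])); a=cv2.resize(c['color'][y-50:y+50,x-50:x+50],None,fx=4,fy=4)
c=shot('wrist','w5'); b=cv2.resize(c['color'],(533,400)); cv2.imwrite('pics/c5.png',cv2.resize(cv2.hconcat([a,b]),(800,343)))
W=cloud(load('s5'))
m=(W[...,2]>8)&(W[...,2]<45)&(W[...,0]>420)&(W[...,0]<640)&(W[...,1]>200)&(W[...,1]<430);p=W[m]
r=cv2.minAreaRect(p[:,:2].astype('f4'));print(r)
```

```text
grip 6.78 [588.5 -13.   90. ] F [ 0.6 -0.7  0. ] gap 21.0
up 7.42 [588.2 -13.  149.7] F [-0.3 -0.2 -0.7] gap 20.7
((515.1976928710938, 321.0180358886719), (172.78993225097656, 181.41104125976562), 72.95735168457031)
```

View pics/c5.png

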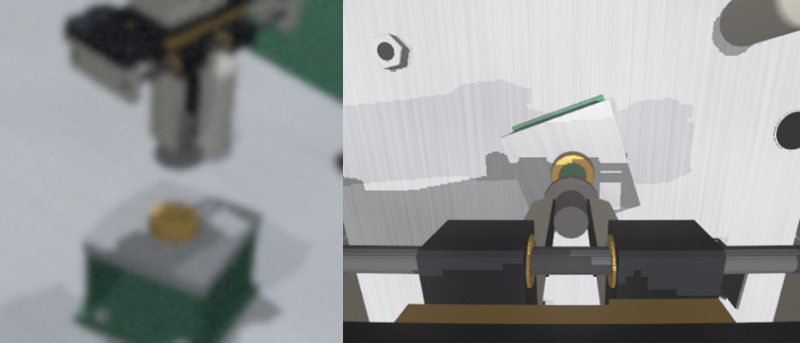

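The plug is out and held (left panel at (178,155)). The bore is empty (right panel, brass ring at (572,170)). Now to the tray.

Run:
```python
from h import *
arm.move_l([515,320,110],feed=250); st()
arm.move_l([515,320,25],feed=120)
print(arm.move_l([515,320,2.5],feed=30,force_limit=5)); st('down')
c=shot('side','s6')
effector.grip(45); arm.wait(0.2)
arm.move_l([515,320,110],feed=150); st('up')
c2=shot('side','s7'); cv2.imwrite('pics/c67.png',cv2.hconcat([cv2.resize(z['color'][130:250,150:290],None,fx=2.8,fy=2.8) for z in(c,c2)]))
W=cloud(c2)
m=(W[...,2]>42)&(W[...,2]<60)&(W[...,0]>440)&(W[...,0]<590)&(W[...,1]>240)&(W[...,1]<400);print(W[m].mean(0) if m.any() else None)
```

```text
9.05 [515.5 318.4 110.1] F [-0.  -0.1 -0.5] gap 21.1
True
down 10.68 [514.7 319.8   2. ] F [-0.3 -0.6  5.4] gap 21.0
up 12.43 [514.6 319.8 109.4] F [ 0.6  0.2 -0.1] gap 45.0
[513.87299198 315.47084331  45.73808147]
```

View pics/c67.png

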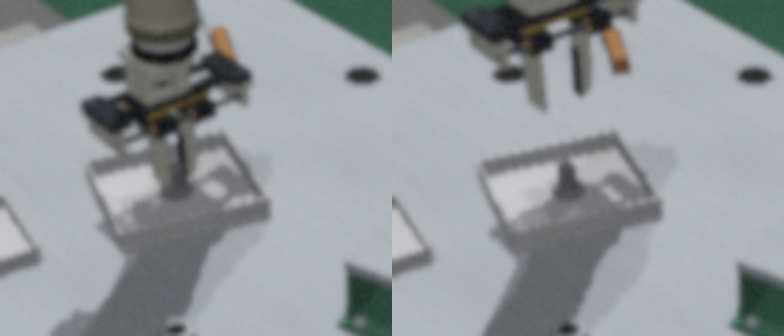

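Run:
```python
from h import *
arm.move_l([588.5,-13,190],feed=300); arm.wait(0.2); st()
shot('wrist','w8')
arm.move_l([510.5,-271,270],feed=300); arm.wait(0.2); st()
shot('wrist','w9'); shot('side','s9'); shot('scene','sc9')
a=cv2.imread('pics/w8.png');b=cv2.imread('pics/w9.png');cv2.imwrite('pics/c89.png',cv2.resize(cv2.hconcat([a,b]),(800,300)))
```

```text
13.99 [588.2 -11.6 189.7] F [ 0.5  0.2 -0.6] gap 44.6
 15.32 [ 511.  -269.5  269.6] F [-1.2 -0.6 -0.2] gap 45.1
```

View pics/c89.png

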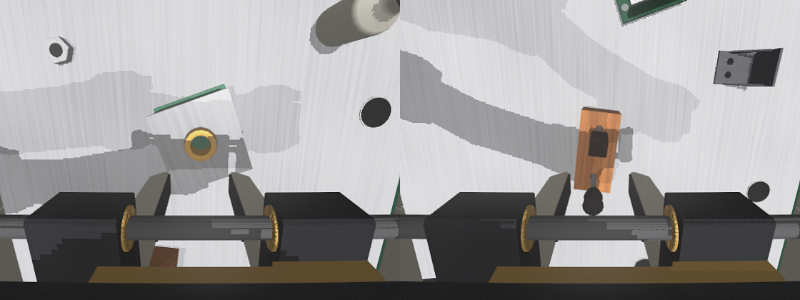

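View pics/sc9.png

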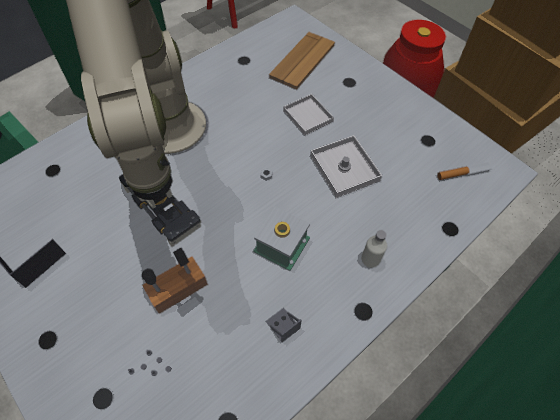

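The wrist views show the empty bore at (201,145) in the left panel. In the right panel the square handle is at (598,145) and the round awl at (593,200). The scene view shows the plug upright in the larger tray at (345,162). Now to measure.

```bash
cat >> h.py <<'E'
def onplane(c,u,v,z):
    k=K(c); p=cv2.undistortPoints(np.array([[[u,v]]],float),k,np.array([c['k1'],0,0,0,0]))[0,0]
    T=np.linalg.inv(c['world_to_cam']); d=T[:3,:3]@np.array([p[0],p[1],1]); o=T[:3,3]; return o+d*(z-o[2])/d[2]
def fitc(P):
    A=np.c_[2*P,np.ones(len(P))]; s=np.linalg.lstsq(A,(P**2).sum(1),rcond=None)[0]; return s[:2],np.sqrt(s[2]+s[0]**2+s[1]**2)
def brass(c):
    W=cloud(c); h=cv2.cvtColor(c['color'],cv2.COLOR_BGR2HSV)
    m=(W[...,2]>96)&(W[...,2]<106)&(abs(W[...,0]-588)<35)&(abs(W[...,1]+13)<35)
    P=W[m][:,:2].astype('f4'); hull=cv2.convexHull(P)[:,0]
    o,r=fitc(hull.astype(float)); return o,r,W[m][:,2].mean(),m
E
python3 - <<'E'
from h import *
st()
for t in('w8','s9','sc9'):
    c=load(t); o,r,z,m=brass(c); print(t,'bore',o.round(1),r.round(1),z.round(1),m.sum())
    ys,xs=np.nonzero(m); e=cv2.fitEllipse(cv2.convexHull(np.c_[xs,ys].astype('f4'))); print('  ellipse',np.round(e[0],1),np.round(e[1],1),onplane(c,*e[0],100).round(1))
    W=cloud(c); print('  T',np.linalg.inv(c['world_to_cam'])[:3,3].round(1))
    m=(W[...,2]>171)&(W[...,2]<185)&(abs(W[...,0]-510)<30)&(abs(W[...,1]+271)<30)
    if m.any():
        p=W[m]; print('  probe',m.sum(),p.mean(0).round(1),cv2.minAreaRect(p[:,:2].astype('f4')))
    m=(W[...,2]>165)&(W[...,2]<175)&(abs(W[...,0]-500)<30)&(abs(W[...,1]+361)<30)
    if m.any(): print('  awl',W[m].mean(0).round(1))
    m=(W[...,2]>54)&(W[...,2]<66)&(abs(W[...,0]-505)<80)&(abs(W[...,1]+315)<110)
    if m.any(): print('  stand',cv2.minAreaRect(W[m][:,:2].astype('f4')))
c=load('w9');cv2.imwrite('pics/w9c.png',cv2.resize(c['color'][130:310,210:350],None,fx=4,fy=3.3))
E
```

```text
15.47 [ 510.8 -270.3  269.8] F [ 0.7 -0.3 -0.2] gap 44.5
w8 bore [588.3 -10.5] 20.6 101.1 1041
  ellipse [280.9 202.3] [45.1 45.7] [588.3  -9.9 100. ]
  T [586.8  62.3 383.8]
  stand ((502.2441711425781, -237.95562744140625), (0.0, 0.0), 0.0)
s9 bore [589.2 -13.7] 20.5 99.6 86
  ellipse [299.4 215.5] [ 9.7 14.6] [588.4 -14.7 100. ]
  T [ -90.4 -669.8  826.2]
  probe 96 [ 507.  -275.4  175.5] ((508.251953125, -274.68096923828125), (23.78476333618164, 26.597089767456055), 83.78947448730469)
  awl [ 498.7 -365.1  169.1]
  stand ((504.4656677246094, -315.3211669921875), (152.1898651123047, 74.66641235351562), 82.94730377197266)
sc9 bore [590.1 -13.6] 20.3 99.3 102
  ellipse [281.7 228.3] [13.9 15. ] [590.9 -14.4 100. ]
  T [1010.7 -400.3 1135.9]
  probe 99 [ 512.1 -274.7  175.6] ((511.0408630371094, -274.2895202636719), (24.268829345703125, 26.27647590637207), 83.48274230957031)
  awl [ 503.4 -361.6  170.2]
  stand ((505.5337219238281, -315.0185546875), (150.19761657714844, 73.02442932128906), 83.67129516601562)
```

View pics/w9c.png

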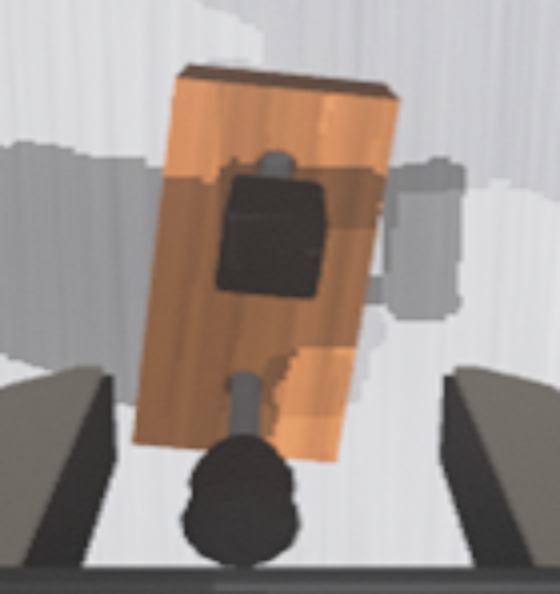

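Run:
```python
from h import *
st()
shot('side','s10'); shot('scene','sc10'); shot('wrist','w10'); st()
for t in('w9','w10','side0','s2','s6','s9','s10','scene0','sc4','sc9','sc10'):
    c=load(t); W=cloud(c)
    m=(W[...,2]>170)&(W[...,2]<188)&(abs(W[...,0]-510)<30)&(abs(W[...,1]+271)<30)
    if m.any():
        p=W[m]; r=cv2.minAreaRect(p[:,:2].astype('f4')); print(t,'probe',m.sum(),p.mean(0).round(1),np.round(r[0],1),np.round(r[1],1),round(r[2],1))
    m=(W[...,2]>163)&(W[...,2]<180)&(abs(W[...,0]-500)<30)&(abs(W[...,1]+361)<30)
    if m.any(): print('  awl',W[m].mean(0).round(1))
    m=(W[...,2]>54)&(W[...,2]<66)&(abs(W[...,0]-505)<80)&(abs(W[...,1]+315)<110)
    if m.any(): r=cv2.minAreaRect(W[m][:,:2].astype('f4'));print('  stand',np.round(r[0],1),np.round(r[1],1),round(r[2],1))
d=cv2.absdiff(cv2.imread('pics/side0.png'),cv2.imread('pics/s10.png'))
a=cv2.imread('pics/side0.png')[240:345,320:400];b=cv2.imread('pics/s10.png')[240:345,320:400];cv2.imwrite('pics/cmp.png',cv2.resize(cv2.hconcat([a,b]),None,fx=5,fy=5))
```

```text
15.47 [ 510.8 -270.3  269.8] F [ 0.7 -0.3 -0.2] gap 44.5
 15.62 [ 510.6 -270.7  269.9] F [-0.4 -0.6  0.6] gap 45.4
w9 probe 694 [ 508.2 -271.2  178. ] [ 508.2 -272.1] [24. 24.] 82.9
  awl [ 500.8 -357.7  171.7]
  stand [ 503.9 -314.3] [149.7  70.2] 83.4
w10 probe 695 [ 508.2 -271.2  178. ] [ 508.2 -272.3] [24.4 23.9] 83.2
  awl [ 500.5 -357.3  171.6]
  stand [ 503.9 -314.3] [149.7  70.4] 83.3
side0 probe 94 [ 507.7 -272.5  175.8] [ 508.  -271.3] [23.9 25.5] 88.2
  awl [ 495.8 -362.9  168.8]
  stand [ 505.2 -315.3] [152.5  74.8] 82.6
s2 probe 98 [ 506.9 -275.7  175.5] [ 507.8 -274.2] [23.9 26. ] 83.2
  awl [ 495.9 -362.8  168.6]
  stand [ 504. -315.] [154.1  74.4] 83.1
s6 probe 97 [ 506.9 -275.9  175.4] [ 508.7 -274.2] [24.9 26.9] 78.2
  awl [ 496.  -362.6  168.5]
  stand [ 504.2 -315.6] [152.8  75.1] 82.9
s9 probe 101 [ 506.8 -275.8  175.2] [ 508.3 -275.2] [24.6 26.2] 80.0
  awl [ 498.  -365.2  168.7]
  stand [ 504.5 -315.3] [152.2  74.7] 82.9
s10 probe 97 [ 507.1 -275.5  175.3] [ 508.5 -274.6] [24.8 25.1] 85.4
  awl [ 497.6 -364.6  168.7]
  stand [ 503.6 -315.7] [152.7  72.5] 84.2
scene0 probe 98 [ 513.2 -271.2  175.8] [ 512.2 -271. ] [24.1 26.1] 82.0
  awl [ 502.2 -360.3  169.9]
  stand [ 505.1 -315.1] [150.2  74.8] 82.8
sc4 probe 100 [ 512.9 -274.9  175.9] [ 511.6 -274.4] [24.2 24.9] 83.3
  awl [ 502.  -360.1  170.1]
  stand [ 505.2 -315.1] [150.1  74.6] 83.0
sc9 probe 100 [ 512.2 -274.8  175.5] [ 511.  -274.3] [24.3 26.3] 83.5
  awl [ 504.  -362.1  169.7]
  stand [ 505.5 -315. ] [150.2  73. ] 83.7
sc10 probe 100 [ 512.3 -274.7  175.6] [ 511.3 -274.5] [24.2 25.6] 83.6
  awl [ 503.8 -362.1  169.7]
  stand [ 506.1 -315.1] [149.9  74.6] 83.4
```

View pics/cmp.png

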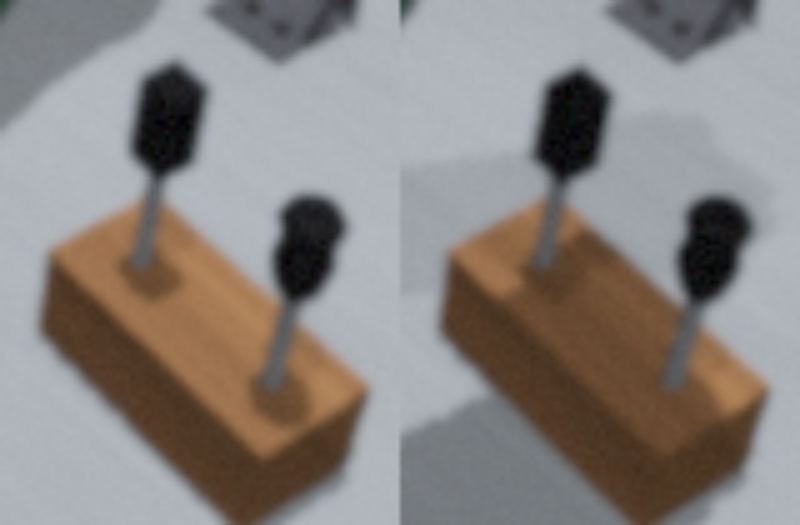

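Run:
```python
from h import *
for y in (83.3,-96.7):
    for p in ([509.5,-274,250],[509.5,-274,116],[589,-13,275],[589,-13,150]):
        j=solver.ik(p,q(np.radians(y))); print(y,p,None if j is None else np.round(j,2))
```

```text
83.3 [509.5, -274, 250] [ 0.6   0.37 -0.28  1.86  0.13  0.92  1.71]
83.3 [509.5, -274, 116] [ 0.58  0.53 -0.26  2.    0.22  0.64  1.62]
83.3 [589, -13, 275] [ 0.18  0.37 -0.35  1.81  0.15  0.99  1.23]
83.3 [589, -13, 150] [ 0.13  0.5  -0.3   1.94  0.22  0.72  1.16]
-96.7 [509.5, -274, 250] [ 0.07  0.38  0.45  1.9  -0.21  0.91 -1.06]
-96.7 [509.5, -274, 116] [ 0.13  0.55  0.39  2.03 -0.35  0.63 -0.94]
-96.7 [589, -13, 275] [-0.34  0.36  0.37  1.84 -0.16  0.97 -1.59]
-96.7 [589, -13, 150] [-0.33  0.51  0.38  1.98 -0.28  0.71 -1.47]
```

Run:
```python
from h import *
Y=q(np.radians(83.3))
arm.move_to([509.5,-274,250],Y); arm.wait(0.1); st()
print(arm.move_l([509.5,-274,116],feed=110,force_limit=8)); st('down')
c=shot('side','s11');d=shot('scene','sc11')
out=[]
for z in(c,d):
    x,y=map(int,proj(z,[509,-300,130])); out.append(cv2.resize(z['color'][y-50:y+50,x-50:x+50],None,fx=4,fy=4))
cv2.imwrite('pics/c11.png',cv2.hconcat(out))
```

```text
16.91 [ 509.6 -274.   250.1] F [-0.8  0.2 -0.8] gap 45.0
False
down 18.27 [ 509.9 -274.2  116.6] F [ 0.4 -0.6  0.2] gap 44.8
```

View pics/c11.png

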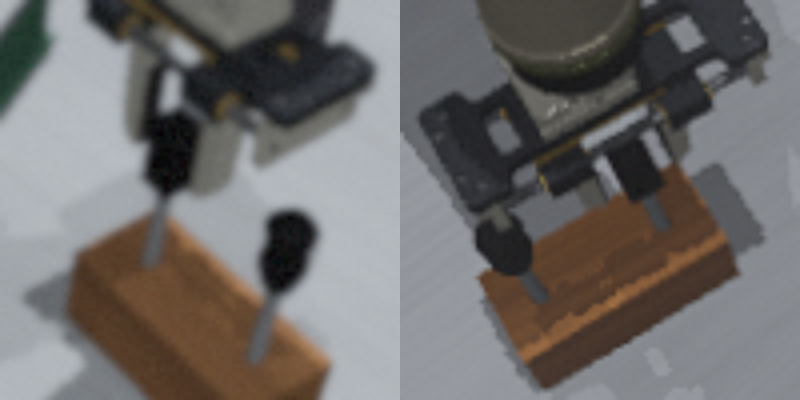

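The square handle sits between the fingers (left (170,155), right (635,165)) and the awl is clear. Gripping and lifting straight up.

Run:
```python
from h import *
effector.grip(15,30); st('grip')
arm.move_l([509.5,-274,140],feed=60);st()
arm.move_l([509.5,-274,255],feed=150); st('up')
arm.move_l([589.5,-13.5,255],feed=220); arm.wait(0.3); st('over')
for n in('side','scene','wrist'): shot(n,n+'12')
out=[]
for n in('side','scene'):
    z=load(n+'12'); x,y=map(int,proj(z,[589,-13,180])); out.append(cv2.resize(z['color'][y-60:y+60,x-50:x+50],None,fx=4,fy=4))
cv2.imwrite('pics/c12.png',cv2.hconcat(out))
```

```text
grip 18.86 [ 509.7 -273.3  116.1] F [0.4 3.3 2.6] gap 24.2
 19.41 [ 509.7 -274.   140.5] F [0.1 3.3 0.9] gap 23.9
up 20.32 [ 508.9 -274.2  254.1] F [ 1.   0.1 -0.9] gap 23.6
over 22.02 [589.4 -14.1 255.1] F [ 0.6  0.1 -1.6] gap 24.1
```

View pics/c12.png

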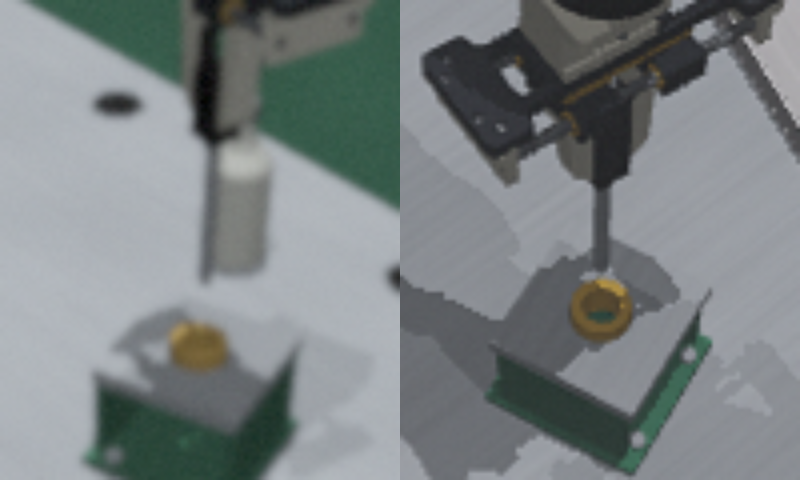

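View pics/wrist12.png

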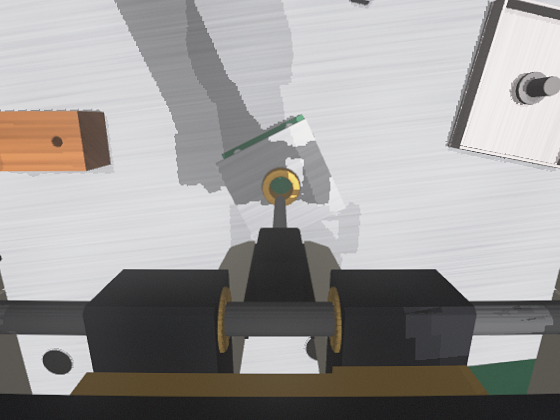

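```bash
cat >> h.py <<'E'
def rodplane(c,cx,cy,z0,z1,rad=14):
    """plane through camera containing rod axis, from depth-segmented rod pixels"""
    W=cloud(c); m=(W[...,2]>z0)&(W[...,2]<z1)&(np.hypot(W[...,0]-cx,W[...,1]-cy)<rad)
    vs,us=[],[]
    for v in range(420):
        i=np.nonzero(m[v])[0]
        if len(i)>=2 and i[-1]-i[0]<len(i)+2: vs.append(v);us.append(i.mean())
    vs,us=np.array(vs,float),np.array(us)
    for _ in range(3):
        k=np.polyfit(vs,us,1); r=us-np.polyval(k,vs); g=abs(r)<max(1.0,2*r.std()); vs,us=vs[g],us[g]
    T=np.linalg.inv(c['world_to_cam'])
    p=cv2.undistortPoints(np.array([[[np.polyval(k,v),v]] for v in vs]),K(c),np.array([c['k1'],0,0,0,0]))[:,0]
    d=np.c_[p,np.ones(len(p))]@T[:3,:3].T; n=np.linalg.svd(d)[2][-1]
    return n,T[:3,3],len(vs),r.std(),W[m][:,2].min(),m,vs.max()
def axis(cs,cx,cy,z0,z1):
    R=[rodplane(c,cx,cy,z0,z1) for c in cs]
    N=np.array([r[0] for r in R]); b=np.array([r[0]@r[1] for r in R])
    f=lambda z: np.linalg.lstsq(N[:,:2],b-N[:,2]*z,rcond=None)[0]
    return f,R
E
python3 - <<'E'
from h import *
S,C,Wc=[load(n+'12') for n in('side','scene','wrist')]
f,R=axis([S,C],589.5,-13.5,118,250)
for r in R: print(r[2],r[3].round(2),r[4].round(1),'lastrow',r[6],r[5].sum())
print('axis z=100,180,250',[f(z).round(1) for z in(100,130,180,250)])
f2,_=axis([S,C],589.5,-13.5,135,215); print([f2(z).round(1) for z in(100,130,180,250)])
for n,c in(('S',S),('C',C),('W',Wc)):
    o,r,z,m=brass(c); ys,xs=np.nonzero(m); 
    mm=(m)&(cloud(c)[...,2]<104); ys,xs=np.nonzero(mm); e=cv2.fitEllipse(cv2.convexHull(np.c_[xs,ys].astype('f4')))
    print(n,'ring',o.round(1),r.round(1),'ell',np.round(e[0],1),onplane(c,*e[0],100).round(1),'bore px pred',np.round(proj(c,[589.5,-13.5,100]),1))
W=cloud(Wc)
for v in range(190,232,3):
    i=np.nonzero((W[v,:,2]>112)&(abs(W[v,:,0]-589)<18))[0]; print(v,i.min() if len(i) else '',i.max() if len(i) else '',W[v,280].round(1))
E
```

```text
32 0.16 145.1 lastrow 202.0 116
21 0.28 153.8 lastrow 219.0 82
axis z=100,180,250 [array([590.6, -15.3]), array([590.4, -15.4]), array([590.1, -15.5]), array([589.6, -15.7])]
[array([591. , -14.3]), array([590.7, -14.8]), array([590.1, -15.5]), array([589.3, -16.5])]
S ring [590. -14.] 20.9 ell [299.4 215.5] [588.3 -14.8 100. ] bore px pred [299.4 215.1]
C ring [590.3 -13.7] 20.4 ell [281.8 228.2] [590.8 -14.1 100. ] bore px pred [281.6 227.8]
W ring [587.2 -10.4] 20.5 ell [281.1 186.9] [586.8 -10.4 100. ] bore px pred [278.6 189.6]
190   [609.7 -13.9   8.9]
193   [613.8 -14.4   9.4]
196 277 283 [582.6 -11.4 160.8]
199 275 285 [582.7 -11.4 172.1]
202 275 285 [582.7 -11.5 182.7]
205 275 285 [583.  -11.5 191.3]
208 275 285 [582.5 -11.5 202.4]
211 274 286 [582.5 -11.5 211.3]
214 274 286 [582.8 -11.6 218.2]
217 274 286 [582.3 -11.6 227.7]
220 274 286 [582.2 -11.6 234.9]
223 273 286 [582.7 -11.7 240.1]
226 273 286 [582.4 -11.7 247.3]
229 260 299 [575.8 -11.  272.6]
```

Run:
```python
from h import *
for n in('side12','scene12'):
    c=load(n); print(n,[(z,np.round(proj(c,[590,-15,z]),1)) for z in(145,149,153)])
arm.move_l([589.0,-12.3,217],feed=100); arm.wait(0.3); st('near')
L={n:shot(n,n+'13') for n in('side','scene','wrist')}
f,R=axis([L['side'],L['scene']],589.5,-13.5,114,210)
for r in R: print(r[2],r[3].round(2),r[4].round(1),'lastrow',r[6])
print([f(z).round(1) for z in(100,130,180)])
for n,c in L.items():
    o,r,z,m=brass(c); mm=m&(cloud(c)[...,2]<104); ys,xs=np.nonzero(mm); e=cv2.fitEllipse(cv2.convexHull(np.c_[xs,ys].astype('f4')))
    print(n,'ring',o.round(1),r.round(1),'ell',np.round(e[0],1),np.round(e[1],1),'axis@100 px',np.round(proj(c,[*f(100),100]),1))
W=cloud(L['wrist'])
for v in range(180,232,4):
    i=np.nonzero((W[v,:,2]>106)&(abs(W[v,:,0]-589)<18))[0]; print(v,i.min() if len(i) else '',i.max() if len(i) else '',W[v,280].round(1))
out=[]
for n in('side','scene','wrist'):
    z=L[n]; x,y=map(int,proj(z,[589,-13,120])); out.append(cv2.resize(z['color'][y-40:y+40,x-33:x+33],None,fx=4,fy=4))
cv2.imwrite('pics/c13.png',cv2.hconcat(out))
```

```text
side12 [(145, array([300.7, 202.3])), (149, array([300.8, 201.2])), (153, array([300.9, 200. ]))]
scene12 [(145, array([281.5, 219.8])), (149, array([281.6, 219.1])), (153, array([281.6, 218.3]))]
near 23.0 [589.3 -12.3 217.5] F [-0.  -0.5 -1.2] gap 24.1
28 0.15 116.9 lastrow 211.0
19 0.14 115.3 lastrow 226.0
[array([589.8, -13.6]), array([590.1, -13.4]), array([590.6, -13.1])]
side ring [589.2 -14.3] 20.5 ell [299.5 215.7] [10.5 14.2] axis@100 px [299.5 215.1]
scene ring [590.2 -13.6] 20.5 ell [281.9 228.2] [13.6 15.2] axis@100 px [281.7 227.9]
wrist ring [587.2 -10.7] 20.6 ell [279.6 195.1] [41.2 41.9] axis@100 px [277.  198.4]
180   [571.6  -8.5 101.3]
184   [593.4 -10.7  10.2]
188   [598.9 -11.3   8.5]
192   [603.9 -11.9   9.2]
196 277 283 [582.5  -9.9 122.4]
200 275 285 [582.4  -9.9 137.7]
204 275 285 [582.5 -10.  151.1]
208 275 285 [582.5 -10.  163.6]
212 274 286 [582.4 -10.1 175.4]
216 274 286 [582.2 -10.1 186.7]
220 274 286 [582.2 -10.1 196.2]
224 273 286 [582.4 -10.2 204.6]
228 260 299 [575.   -9.5 234.3]
```

View pics/c13.png

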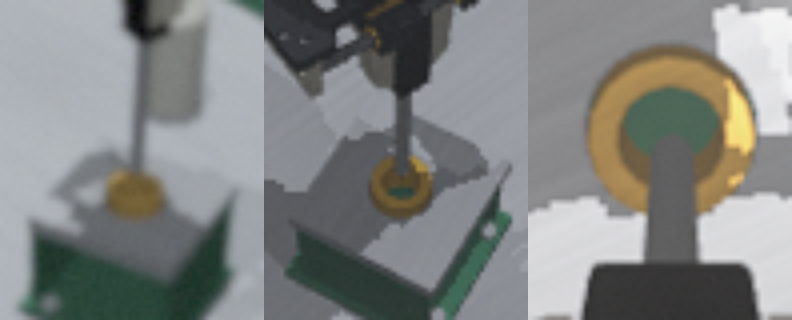

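Run:
```python
from h import *
f,_=axis([load('side12'),load('scene12')],589.5,-13.5,135,215)
for n in('side12','scene12','wrist12'):
    c=load(n); g=cv2.cvtColor(c['color'],cv2.COLOR_BGR2GRAY).astype('f4')
    xy=f(150) if n!='wrist12' else (588,-11.5)
    prof=[(z,int(cv2.getRectSubPix(g,(1,1),tuple(map(float,proj(c,[*xy,z]))))[0,0])) for z in range(136,172,2)]
    print(n,prof)
```

```text
side12 [(136, 176), (138, 177), (140, 177), (142, 173), (144, 165), (146, 155), (148, 140), (150, 126), (152, 116), (154, 108), (156, 102), (158, 99), (160, 96), (162, 96), (164, 96), (166, 96), (168, 96), (170, 96)]
scene12 [(136, 135), (138, 132), (140, 128), (142, 123), (144, 118), (146, 106), (148, 91), (150, 75), (152, 73), (154, 70), (156, 69), (158, 70), (160, 70), (162, 71), (164, 71), (166, 72), (168, 72), (170, 72)]
wrist12 [(136, 91), (138, 91), (140, 90), (142, 89), (144, 90), (146, 90), (148, 90), (150, 90), (152, 90), (154, 90), (156, 90), (158, 90), (160, 90), (162, 90), (164, 91), (166, 91), (168, 91), (170, 90)]
```

The tip is at z≈149 for TCP 255, as expected, and the axis projects within about 0.2 px of the ring centre. Descending to tip z≈38.

Run:
```python
from h import *
print(arm.move_l([589.0,-12.7,180],feed=60,force_limit=6)); st()
print(arm.move_l([589.0,-12.7,144],feed=60,force_limit=6)); arm.wait(0.5); st('in')
L={n:shot(n,n+'14') for n in('side','scene','wrist')}
f,R=axis([L['side'],L['scene']],589.5,-13.5,108,145)
for r in R: print(r[2],r[3].round(2))
print([f(z).round(1) for z in(60,100,130)])
for n,c in L.items():
    o,r,z,m=brass(c); print(n,'ring',o.round(1),r.round(1),'axis@100 px',np.round(proj(c,[*f(100),100]),1))
W=cloud(L['wrist'])
for v in range(200,232,4):
    i=np.nonzero((W[v,:,2]>106)&(abs(W[v,:,0]-589)<18))[0]; print(v,i.min() if len(i) else '',i.max() if len(i) else '',W[v,280].round(1))
out=[]
for n in('side','scene','wrist'):
    z=L[n]; x,y=map(int,proj(z,[589,-13,80])); out.append(cv2.resize(z['color'][y-40:y+40,x-33:x+33],None,fx=4,fy=5))
cv2.imwrite('pics/c14.png',cv2.hconcat(out))
```

```text
False
 23.92 [589.2 -12.6 180.1] F [ 0.2 -0.1 -0.5] gap 24.4
False
in 25.17 [589.1 -12.7 144.1] F [-0.3 -0.9 -0.9] gap 23.8
11 0.14
7 0.05
[array([588.6, -13.1]), array([589. , -13.7]), array([589.3, -14.1])]
side ring [589.6 -13.2] 20.2 axis@100 px [299.3 215.2]
scene ring [590.3 -13.7] 20.2 axis@100 px [281.5 227.7]
wrist ring [587.2 -10.8] 20.6 axis@100 px [276.8 220.1]
200   [572.9  -9.4 102.6]
204   [582.3 -10.4  78.3]
208   [582.2 -10.4  91. ]
212   [582.1 -10.4 102.8]
216 275 284 [582.2 -10.5 112.8]
220 274 286 [581.9 -10.5 123.4]
224 273 286 [581.6 -10.5 133.2]
228 260 299 [574.9  -9.8 161.2]
```

View pics/c14.png

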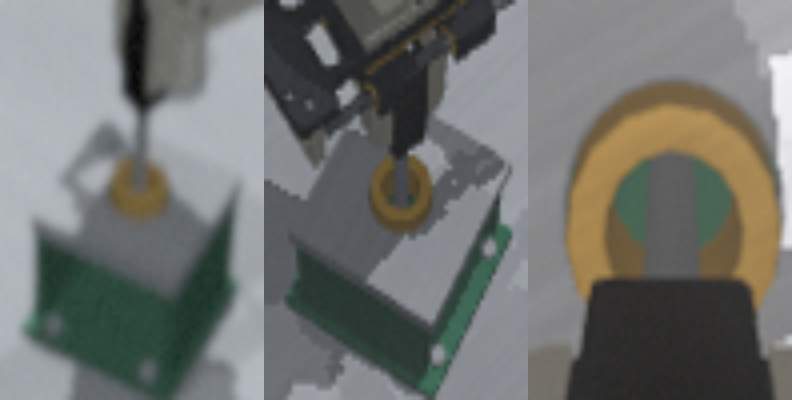

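View pics/scene14.png

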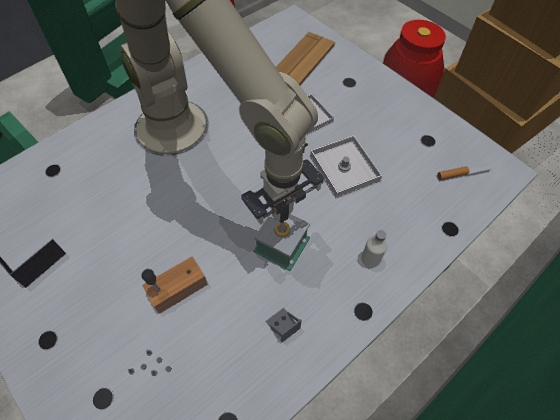

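Run:
```python
from h import *
arm.wait(0.3); s=st('final'); print(abs(s['joint_velocities']).max()); close_job()
```

```text
final 25.62 [589.  -12.7 144. ] F [-1.2 -0.8 -1.1] gap 23.9
0.002538748689968883
the job is handed in; nothing more can be done
```

The job is done and handed in at about 26 s. The plug stands released in the larger tray, and the square-handled probe is held still in the bushing.

- **Plug:** My first grasp closed above the knob and missed. All three cameras showed the real fingertips about 22 mm higher than the reported TCP, so I retried lower and it worked. The pictures afterwards show the plug standing upright in the tray.
- **Probe:** It slid down the bore with no force change beyond noise (about 1 N). It hangs within about 1 mm of the bore centre in all three views and is upright to within about 1°.
- **Tip height:** The tip should be at about z = 38 mm, halfway down the 60 mm gap. That comes from image measurements above the bushing plus the distance lowered. I did not see the tip directly in its final position.
- **Disagreements:** The wrist camera reads about 2–3 mm differently from the other two in absolute position, so I centred the probe against the bore within each picture.
- **Rest of the bench:** The probe and awl each shifted 2–3 mm in their loose sockets in the pictures before I gripped the probe, with no contact from the arm that I could see. In the last scene picture the awl, bottle, angle piece and other things look to be in their places. I did not measure each one.

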